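# Hang the lift-off door on the tool cabinet and shut it

## Robot

A 6-joint arm with a two-finger parallel gripper is mounted at the origin on the work surface. World frame = base frame: x ahead of the robot, y to its left, z up, the work surface at z = 0. Lengths are in m, angles in degrees, forces in N, time in s.
With the tool pointing down it reaches from about 0.325 to 0.775 m from the base axis. Payload 5.5 kg.
Tool frame: the origin (TCP) lies at the centre of the arm's flange, where the gripper is bolted on; the fingertips stand 182 mm ahead of it and the grasp point (between the pads) lies 163 mm ahead of it; z points along the fingers, y is the line along which they close (so a half turn about z gives the same grasp; the last joint's range is limited). The gripper opens to 88 mm and grips with 3 to 60 N. Pads are 20 mm wide; open, the fingers measure 115 mm over their backs; the gripper's body (75 mm by 178 mm) begins 61 mm behind the grasp point.
Start: joints at [63.902, 5.22, 70.514, -0, 104.267, -3.249], TCP at [0.233, 0.553, 0.405] pointing down, gripper open.
Joint ranges: [-164.24, 164.24], [-49.07, 125.15], [9.68, 141.18], [-86.29, 266.29], [3.28, 154.24], [-151.56, 151.56]. Speed limits (degrees/s): [147.25, 147.25, 172.46, 180, 180, 180].

## Interface

Orientations are given as [roll, pitch, yaw] about the fixed x, y, z axes, in that order (R = Rz(yaw) Ry(pitch) Rx(roll)).
In Python, from station import r gives the robot as it stands. The module is installed in compiled form; this text tells all that it offers. Calls block until the motion is done:
- r.reach(position, orientation): joint-space move of the TCP to a pose.
- r.servo_line(position, rotation=None, speed=0.15): straight line of the TCP; rotation=None keeps the orientation; speed is the mean speed in m/s.
- r.move_joints(angles): joint-space move.
- r.let_go() and r.grab(squeeze=None): open the fingers fully, or close them until they stop; squeeze is the grip in N (None keeps the last).
- r.wait(seconds).
- r.inverse_kinematics(position, orientation): joint angles nearest the present ones, or None.
- r.sense(): the state.
- r.snapshot(name): name is "scene" or "top"; returns a dict with "frame" (420x560x3 uint8, red, green, blue), "fx", "fy", "cx", "cy" (pixels), "R" (3x3) and "t" (3): a world point X has camera coordinates R X + t. Camera axes: x right, y down, z forward; pixel columns grow to the right and rows downward; lengths in m; the calibration is good to about 2 mm. A picture is of the moment at which its call begins. There is no depth.
A pose or a line that the arm cannot do raises r.IKError and nothing moves.
- r.hand_in(): hands the job in; it is judged then, once.
The state is a dict: "clock": time; "joints": joint angles; "joint_vel": joint speeds; "joint_torque": joint torques, N m; "tcp_pos": TCP position; "orientation": TCP orientation; "contact_force": force on the tool from outside, world axes, zero at the start; "torque": the same for the moment, N m; "opening": finger opening in m; "gripper_force": force on a finger pad.
Only numpy, scipy, OpenCV 4.12 (cv2) and the standard library are available. Lean on these libraries where they do the work, as an engineer would, in place of code of your own. Each camera call takes 0.05 s, during which the arm holds its last target. There are 200 camera calls.

## Task

The door of the small tool cabinet stands in the drying rack: lift it out, hold it open square to the cabinet and lower it onto the two hinge pins, both sockets together, until it sits fully home. The hinge bar was set by eye, so feel gently for the pins and never force the door (stay under 35 N on the hinges) or drop it. Let go, then swing the door gently shut against its buffers, and leave everything else where it stands.

Things in the scene. Friction and masses are not known exactly. Their poses are not given: they have to be found in the camera images.
- cabinet: Brown wooden open-fronted tool cabinet fixed to the bench, 140 mm deep (x), 161 wide (y), 215 high, origin under its middle. Open front looks to its -x. On its -y side, by the front edge, a hinge bar carries two steel knuckles (16 mm thick, 24 tall, flat tops 65 and 165 mm above the bench), each with an upright flat-ended brass pin on top, 9 mm thick, 20 mm long, exactly in line. All rigid.
- hinge_nominal (a point): Fixed in the cabinet, same axes: where the common axis of the pins was meant to be, at the lower knuckle's top; from the cabinet's origin -76.5 mm in x, -96.5 in y, 65 up. The bar sits in slots and on packing, so the true axis is up to 5 mm off this along the cabinet's x and up to 6 mm along its y, different each time and not measured: it must be seen or felt.
- buffer_face (a point): Fixed in the cabinet, same axes: front of the black rubber door buffers (6.5 mm thick, one low, one high) on the cabinet's front edge at the side away from the hinges; from the cabinet's origin -76.5 mm in x, 74.5 in y, 120 up, half-way between them. The shut door's inner face rests here.
- door_center (a point): Centre (half-way up) of the loose door: wooden leaf 18 mm thick (its x), 170 wide (y), 190 high (z), upright. Outer face (knob standing 21 mm out, 17 mm from the free edge, half-way up) looks to its -x. Top rail (upper 40 mm) is plain, to be pinched from above. Hinge edge -y, free edge +y. In the rack its yaw is the rack's + 180 deg; shut: the cabinet's; open square: the cabinet's + 90 deg.
- door_socket (a point): On the door, same axes: middle of the lower mouth of its lower hinge socket; from door_center +9 mm in x, -94 in y, 58 down. The two sockets are steel tubes, 16 mm outside, 10.5 bore, 26 tall, open below, in line, the upper 100 mm above: bring them in sideways, 20 to 50 mm too high, to clear pins and upper knuckle. Home, they rest on the knuckles, this point 65 mm above the bench.
- door_free_edge (a point): On the door, same axes: point of its inner face 8 mm from the free edge, half-way up, that meets the buffers when shut.
- rack: Light wooden rack fixed to the bench: base 190 x 200 mm, 18 thick, origin under its middle. Three slots along its y, at x = -55, 0 and 55 mm, each between two pairs of upright dowels (10 mm thick, 70 tall above the base, 23 clear between, at y = -50 and 50). The door stands in one slot and two boards in the others (any order), on the base.
- neck_blank: Bystander in the rack: dark board 16 x 150 x 100 mm high, loose, origin under its middle.
- rosette_board: Bystander in the rack: pale board 14 x 140 x 105 mm high with a ring inlay, loose, origin under its middle.
- glue: Bystander: white glue bottle, 56 mm thick, 160 mm tall, at the far edge, origin under its middle.
- varnish_jar: Bystander: amber jar, 68 mm thick, 80 mm tall, at the far edge, origin under its middle.
- door: The door itself: origin under the middle of its lower edge, axes as door_center, 0.3 to 0.45 kg.
There are look-alikes about, which are no part of the job. What is shaped like the cabinet but pink is not meant.

How it is judged (in metres and radians):
On the way, in this order (a step that is already met when the one before it is completed fails the run):
1. the door is lifted clear of the rack (z of door_center in the frame of rack above 0.195 m and angle between door_center's own z axis and vertical below 0.3 rad), for 0.1 s.
2. the door sits home on both pins, still standing open (horizontal distance between door_socket and hinge_nominal below 0.0105 m and z of door_socket in the frame of cabinet between 0.0625 and 0.068 m and angle between door_center's own z axis and vertical below 0.06 rad and horizontal distance between door_free_edge and buffer_face above 0.08 m), for 0.3 s.
At the end, for the whole second after the job is handed in: The door hangs on both pins (socket within 10.5 mm of the nominal hinge point in plan and within 3 mm of its seated height, upright within 3.4 degrees), its free edge within 6 mm of the buffers, at rest and let go (horizontal distance between door_socket and hinge_nominal below 0.0105 m and z of door_socket in the frame of cabinet between 0.0625 and 0.068 m and angle between door_center's own z axis and vertical below 0.06 rad and x of door_free_edge in the frame of buffer_face above -0.006 m and horizontal distance between door_free_edge and buffer_face below 0.015 m and linear speed of door below 0.02 m/s); the robot touches nothing.
It fails at once if the held door is pressed or knocked on the pins or the cabinet with more than 35 N before it is home, or with more than 70 N once home and still open (contact force between the fingers and door above 0.5 N and ((contact force between door and cabinet above 35 N and z of door_socket in the frame of cabinet above 0.067 m) or (contact force between door and cabinet above 70 N and horizontal distance between door_free_edge and buffer_face above 0.05 m))).
It fails at once if the door is dropped on the pins or slammed: it moves faster than 0.35 m/s at the hinge (linear speed of door above 0.35 m/s and horizontal distance between door_socket and hinge_nominal below 0.0105 m).
It fails at once if a bystander is pushed more than 30 mm from its place (distance of any of neck_blank, rosette_board, glue, varnish_jar from where it was at the start of the episode above 0.03 m).
It also fails if it takes over 69 s, if anything falls off the work surface, if the arm or the gripper's body presses on something with over 40 N, if the wrist force passes 120 N, or if a joint passes its speed limit or range.

## Working session

There is one attempt and no reset: what is moved stays moved. The work goes in short steps, each a Python script; the robot and the scene stay as the last script left them, time stands still between calls to the robot, and variables do not carry over. Pictures are saved under pics/ and viewed, at most 10 in all, crops included, and the job is handed in when it is done.

```bash
mkdir -p pics; python3 - <<'E'
from station import r
import cv2,numpy as np,pickle
for n in("scene","top"):
    s=r.snapshot(n); pickle.dump(s,open(n+".pkl","wb")); cv2.imwrite(f"pics/{n}.png",cv2.resize(s["frame"][:,:,::-1],(800,600),interpolation=cv2.INTER_CUBIC))
    print(n,s["fx"],s["cx"],s["cy"],np.round(s["R"],3).tolist(),np.round(s["t"],3), "cam",-np.array(s["R"]).T@s["t"])
print(r.sense())
E
```

```text
scene 436.33230114126604 278.5188023214657 207.96565991481154 [[-0.83, 0.557, -0.004], [0.482, 0.715, -0.507], [-0.279, -0.423, -0.862]] [ 0.468 -0.151  1.244] cam [0.8090275  0.37297599 0.99754827]
top 419.702210934005 281.32090369388817 212.6308321000723 [[0.022, -1.0, 0.019], [-0.996, -0.023, -0.083], [0.083, -0.017, -0.996]] [-0.072  0.548  1.029] cam [ 0.4619865  -0.04204799  1.07226878]
{'clock': 0.1, 'joints': array([ 6.38998147e+01,  5.25837707e+00,  7.05742863e+01,  3.15078509e-04,
        1.04265270e+02, -3.24827685e+00]), 'joint_vel': array([-0.06213962, -0.19631172, -0.03682492,  0.15172034,  0.00700208,
       -0.01426632]), 'joint_torque': array([ 2.97986197e-03, -4.47855341e+01, -4.07570314e+01,  7.00921915e-02,
        2.84355227e-02, -7.51865173e-05]), 'tcp_pos': array([0.23303195, 0.55295843, 0.40363087]), 'orientation': array([-1.79902241e+02, -5.85420707e-03,  1.57148164e+02]), 'contact_force': array([ 0.74990039, -0.53474025,  0.42815297]), 'torque': array([ 0.01382642, -0.01908254,  0.03955454]), 'gripper_force': 0.0, 'opening': 0.0878784181123906}
```

View pics/scene.png

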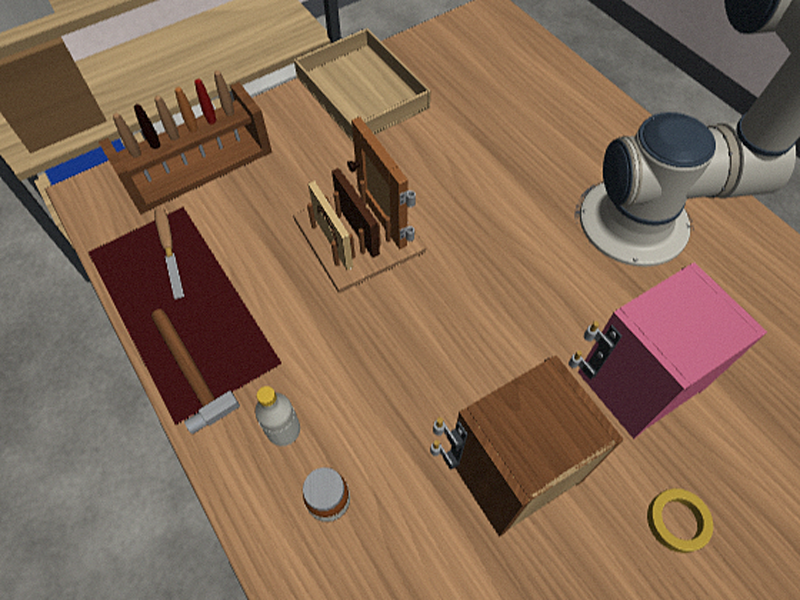

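View pics/top.png

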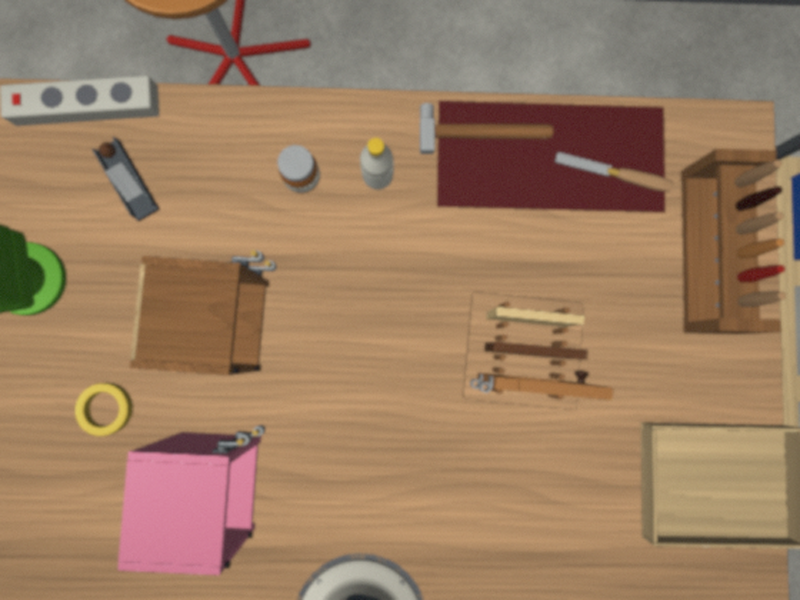

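The scene view shows two cabinet shapes: a brown one (roof near 540,430) and a pink one (near 690,330). The brown one fits the description, and the pink one is the look-alike. The door stands in the rack slot nearest the robot, at (380,180) in scene and (545,386) in top. Its steel sockets are at (405,200)/(405,235) in scene. One enlarged crop to confirm.

```bash
python3 - <<'E'
import cv2,numpy as np,pickle
S={n:pickle.load(open(n+".pkl","rb"))["frame"][:,:,::-1] for n in("scene","top")}
def c(n,x,y,w=80,h=60,k=5): return cv2.resize(S[n][y:y+h,x:x+w],(400,300),interpolation=cv2.INTER_NEAREST)
# native px = view px*0.7
a=np.vstack([np.hstack([c("scene",285,280),c("scene",240,90,)]),np.hstack([c("top",130,165),c("top",320,235,)])])
cv2.imwrite("pics/crop1.png",a)
E
```

```text
(no output)
```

View pics/crop1.png

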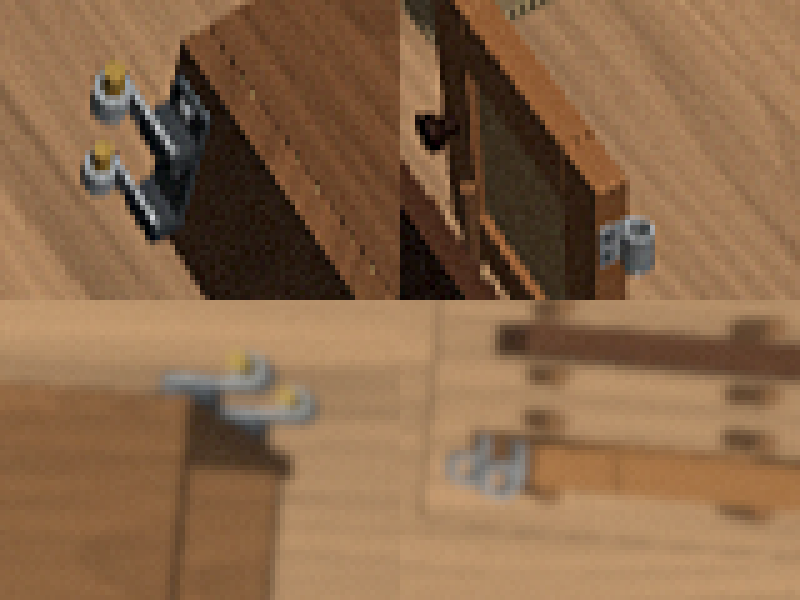

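The crop confirms it: the brown cabinet carries the steel hinge with two brass pins, and the door in the near slot has the sockets at its +y end. In native pixels the pins are about (308,295) and (305,310) in scene, and (178,177) and (188,185) in top.

```bash
cat > h.py <<'E'
import cv2,numpy as np
from scipy.optimize import least_squares
def ray(s,u,v):
    R=np.array(s["R"]);C=-R.T@np.array(s["t"]);d=R.T@np.array([(u-s["cx"])/s["fx"],(v-s["cy"])/s["fy"],1]);return C,d
def plane(s,u,v,z):
    C,d=ray(s,u,v);return (C+d*(z-C[2])/d[2])[:2]
def proj(s,X):
    p=np.array(s["R"])@np.array(X)+s["t"];return s["fx"]*p[0]/p[2]+s["cx"],s["fy"]*p[1]/p[2]+s["cy"]
def blobs(s,box,lo,hi,amin=4):
    x0,y0,x1,y1=box;h=cv2.cvtColor(np.ascontiguousarray(s["frame"][y0:y1,x0:x1]),cv2.COLOR_RGB2HSV)
    m=cv2.inRange(h,lo,hi);n,l,st,c=cv2.connectedComponentsWithStats(m)
    return [(c[i][0]+x0,c[i][1]+y0,int(st[i][4])) for i in range(1,n) if st[i][4]>=amin]
E
python3 - <<'E'
import pickle;from h import *
S={n:pickle.load(open(n+".pkl","rb")) for n in("scene","top")}
for n,b in(("scene",(295,285,320,320)),("top",(170,168,200,192))):
    for u,v,a in blobs(S[n],b,(18,120,90),(32,255,255),3):
        print(n,round(u,1),round(v,1),a,[plane(S[n],u,v,z).round(4).tolist() for z in((.078,.178) if n=="scene" else (.083,.183))])
t=S["top"]
# cabinet roof, HSV dumps
h=cv2.cvtColor(t["frame"],cv2.COLOR_RGB2HSV)
for nm,u,v in(("roof",135,220),("front",176,225),("rail",385,271),("bench",230,230),("base",340,255),("boardA",380,246)): print(nm,h[v,u])
# door rail mask
m=cv2.inRange(h,(5,130,60),(16,255,255));m[:,:]=m; 
n,l,st,c=cv2.connectedComponentsWithStats(m)
for i in range(1,n):
    if st[i][4]>150:
        rc=cv2.minAreaRect(np.argwhere(l==i)[:,::-1].astype(np.float32));print(st[i],np.round(rc[0],1),np.round(rc[1],1),rc[2])
for nm,u,v,z in(("sockU",320+104/5,235+180/5,.181),("sockL",320+68/5,235+166/5,.081),("free",428,275,.208)):print(nm,plane(t,u,v,z))
E
```

```text
scene 307.7 294.8 21 [[0.5809, 0.1404], [0.6057, 0.1657]]
scene 305.3 310.2 18 [[0.6051, 0.1655], [0.6273, 0.1881]]
top 176.8 176.5 12 [[0.6247, 0.1905], [0.6082, 0.167]]
top 186.5 183.5 6 [[0.6085, 0.167], [0.5937, 0.1459]]
roof [ 14 136 139]
front [ 14 142 129]
rail [ 14 143 169]
bench [ 15 106 169]
base [ 15 109 173]
boardA [ 12 138 100]
[ 89   0  68  12 578] [122.5   5.5] [11. 67.] 90.0
[306  86  83  12 885] [347.   91.5] [82. 11.] 0.0
[ 478  105   70  128 5608] [512.6 168.5] [127.4  68.7] 89.30130767822266
[  92  180   94   82 6177] [139.1 221.3] [87.4 78.2] 5.52754020690918
[342 239  68  12 331] [375.7 242.6] [67.1 10. ] 4.39870548248291
[346 262  83  18 802] [386.8 271.6] [83. 12.] 4.969740867614746
sockU [ 0.41551754 -0.18572491]
sockL [ 0.41648221 -0.18481487]
free [ 0.41246998 -0.36113009]
```

```bash
python3 - <<'E'
import pickle;from h import *
t=pickle.load(open("top.pkl","rb"));S=cv2.GaussianBlur(t["frame"],(3,3),0)
h=cv2.cvtColor(S,cv2.COLOR_RGB2HSV).astype(float);sat=h[:,:,1]
def fitline(P,z):
    W=np.array([plane(t,u,v,z) for u,v in P]);
    for _ in range(4):
        vx,vy,x,y=cv2.fitLine(W.astype(np.float32),cv2.DIST_HUBER,0,.001,.001).ravel()
        e=(W-[x,y])@[-vy,vx];W=W[abs(e)<.002]
    return np.degrees(np.arctan2(vy,vx)),(x,y),len(W),e.std()
def cross(a,th):  # first subpixel crossing upward
    i=np.argmax(a>th);return i-(a[i]-th)/(a[i]-a[i-1]) if i else None
g=cv2.cvtColor(t["frame"],cv2.COLOR_RGB2GRAY).astype(float)
L=[(85+cross(sat[v,85:110],121),v) for v in range(192,250) if cross(sat[v,85:110],121)]
print("cab back",fitline(L,.215))
B=[(u,275-cross(sat[275:240:-1,u],121)) for u in range(102,156) if cross(sat[275:240:-1,u],121)]
print("cab +y edge",fitline(B,.215))
D=[(u,290-cross(sat[290:258:-1,u],124)) for u in range(350,425) if cross(sat[290:258:-1,u],124)]
print("door -x top edge",fitline(D,.208))
for v in (262,268,272,276): print(v,sat[v,418:436].astype(int))
for v in range(262,286,2): print(v,sat[v,[360,380,400]].astype(int),h[v,[360,380,400],2].astype(int))
E
```

```text
cab back (np.float32(-3.0380957), (np.float32(0.5185066), np.float32(0.3142614)), 58, np.float64(0.0002475965376750355))
cab +y edge (np.float32(86.98742), (np.float32(0.4307201), np.float32(0.24932581)), 54, np.float64(0.0002420904072744485))
door -x top edge (np.float32(85.72005), (np.float32(0.4100644), np.float32(-0.26043493)), 64, np.float64(0.0004415490910005869))
262 [108 107 107 107 108 108 107 106 107 106 107 107 107 107 108 108 107 107]
268 [110 109 108 109 109 107 107 107 107 106 107 107 107 107 107 107 107 107]
272 [148 146 146 146 148 146 144 145 143 137 128 119 111 107 107 107 107 107]
276 [146 147 147 147 148 149 149 149 146 142 131 118 111 108 107 106 107 107]
262 [113 108 108] [167 179 174]
264 [136 115 108] [144 167 174]
266 [146 138 112] [161 150 152]
268 [147 147 137] [166 163 134]
270 [145 146 147] [167 168 160]
272 [139 147 148] [169 167 165]
274 [116 140 147] [183 171 166]
276 [106 115 137] [187 179 169]
278 [108 108 116] [185 181 174]
280 [107 108 108] [183 182 173]
282 [106 108 108] [175 184 175]
284 [108 107 108] [179 178 181]
```

```bash
python3 - <<'E'
from station import r;import numpy as np
p0=r.sense()["tcp_pos"]
r.servo_line([p0[0],p0[1],.50],speed=.2)
o=[180,0,85.72]
r.reach([.418,-.2775,.45],o)
r.servo_line([.418,-.2775,.353],speed=.1)
r.grab(45);r.wait(.2);s=r.sense();print(s["clock"],s["opening"],s["gripper_force"],s["contact_force"],s["tcp_pos"],s["orientation"])
r.servo_line([.418,-.2775,.50],speed=.1)
r.wait(.3);s=r.sense();print(s["clock"],s["opening"],s["gripper_force"],s["contact_force"],s["torque"],s["tcp_pos"],s["orientation"])
import pickle
for n in("scene","top"):pickle.dump(r.snapshot(n),open(n+"2.pkl","wb"))
E
```

```text
6.1083 0.01736295378881078 44.99711751937866 [-0.81195475 -0.22349499 -0.26385073] [ 0.418011   -0.27749465  0.3529752 ] [1.79998463e+02 3.73719883e-04 8.57199774e+01]
8.025 0.017523506472935994 44.99490201473236 [ 0.1321173   0.18960224 -2.79171306] [-0.0703874   0.04583668 -0.05957879] [ 0.4179982  -0.27750303  0.49981915] [-1.79985604e+02 -1.03139077e-02  8.57215643e+01]
```

```bash
python3 - <<'E'
from station import r;import numpy as np,pickle,cv2
o=[180,0,87.0]
c=np.array([.6111,.0717]);d=np.array([.0523,.9986])
a=c-.08*d
r.reach([a[0],a[1],.50],o)
r.servo_line([a[0],a[1],.396],speed=.12)
a=c-.006*d
r.servo_line([a[0],a[1],.396],speed=.06)
r.wait(.3);s=r.sense();print(s["clock"],s["contact_force"],s["torque"],s["tcp_pos"],s["orientation"])
S={}
for n in("scene","top"):
    S[n]=r.snapshot(n);pickle.dump(S[n],open(n+"3.pkl","wb"))
f=lambda n,x,y:cv2.resize(S[n]["frame"][y:y+90,x:x+80,::-1],(400,450),interpolation=cv2.INTER_CUBIC)
cv2.imwrite("pics/c3.png",np.hstack([f("scene",265,250),f("top",150,150)]))
E
```

```text
12.075 [-0.28013164  0.1801023  -3.14571072] [-0.13308389  0.01111635  0.01759642] [0.61080539 0.06549969 0.39600521] [ 1.79996283e+02 -4.50453814e-05  8.69800734e+01]
```

View pics/c3.png

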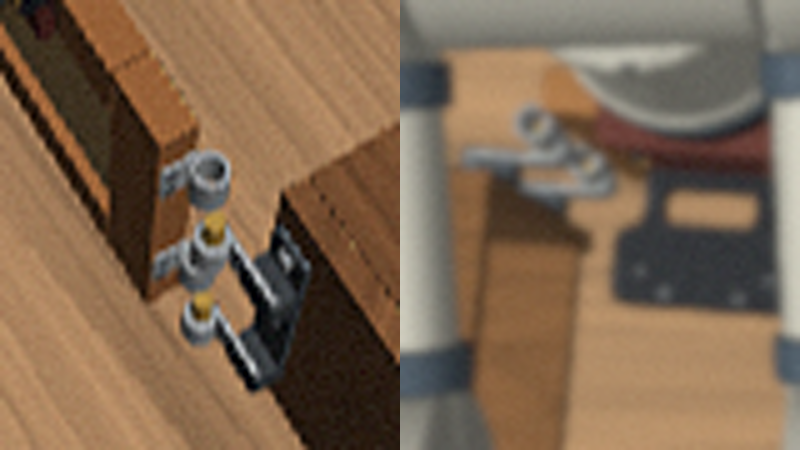

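The left half (scene) shows the upper socket's top mouth at about native (307.2,283.6), above the upper pin at (308,295). The right half (top) shows the socket mouths at about (178,174.6) and (188,182), with brass visible through the bores. Next I refine those positions numerically.

```bash
python3 - <<'E'
import pickle;from h import *
s=pickle.load(open("scene3.pkl","rb"));t=pickle.load(open("top3.pkl","rb"))
x=np.array([.0523,.9986]);y=np.array([-.9986,.0523])
print("pred socket", np.array([.6108,.0655])+[-.0041,.0943])
for n,q,u,v,z in(("sceneU",s,307.2,283.6,.224),("topU",t,178,174.6,.224),("topL",t,188,182,.124)):print(n,plane(q,u,v,z))
# steel masks (low saturation, bright)
for n,q,b in(("scene",s,(298,276,314,294)),("top",t,(172,168,196,192))):
    hv=cv2.cvtColor(q["frame"],cv2.COLOR_RGB2HSV)[b[1]:b[3],b[0]:b[2]]
    print(n,b);print(hv[:,:,2])
for n,q,b in(("scene",s,(295,285,320,320)),("top",t,(170,165,200,192))):print(n,np.round(blobs(q,b,(18,110,80),(34,255,255),2),1).tolist())
E
```

```text
pred socket [0.6067 0.1598]
sceneU [0.60514242 0.15928767]
topU [0.60544774 0.15517097]
topL [0.60594118 0.15510166]
scene (298, 276, 314, 294)
[[153 152 168 125 133  84 105 172 161 171 174 167 163 153 160 159]
 [165 144 136  98  97  92 115 186 170 163 168 160 168 159 160 162]
 [135 110  93  95  99  94 142 177 177 168 168 158 167 164 156 160]
 [ 86  95 104 103  97  89 146 172 165 170 169 165 157 164 160 155]
 [105 104 100  94 116 138 137 167 155 163 171 166 165 162 169 160]
 [ 97  99  99 116 149 152 165 153 139 131 132 161 169 169 158 169]
 [100 116 142 130 140 140 158 111 101  80  72 117 173 165 162 164]
 [143 135 145 121 104 158 105 106  98  86  60  32 184 168 167 160]
 [154  99  89 106  93 141 110 105  95  74  53  39 181 148 164 168]
 [ 84  62  93 117  90  98 164 125  98  75  44  94 182 160 171 163]
 [ 79  81 110 121  72  67 146 160 142 137 123 153 143 180 180 168]
 [ 98  63 108 108  69  37  84 123 139 156 134 149  96 176 179 177]
 [ 59  73 106 104  75  49  60  63  94 112  93 101 103 174 177 175]
 [ 84 105 102 106  80  53  68  75  80  96 101 110 119 181 162 170]
 [101 107 100 103 
[... 2058 characters left out ...]
 111 103
  106 108 109 120 132 124]
 [ 53  68  99 130 143 142 144 145 147 151 161 166 163 158 143 129 117 121
  125 120 110 125 141 143]
 [ 61  69  90 113 127 136 141 140 143 147 153 156 158 154 147 141 136 139
  135 120 108 127 147 155]
 [ 64  69  78  90 103 113 122 126 122 118 124 131 134 136 137 133 130 125
  123 115 120 138 155 162]
 [ 65  63  63  67  73  77  88  93  95  91  87 101 122 133 134 134 133 130
  128 131 142 157 166 170]
 [ 65  67  65  64  63  64  64  71  80  75  73 100 131 152 159 158 156 155
  156 159 163 171 173 172]
 [ 66  63  65  65  66  64  61  60  62  65  67 102 143 167 169 172 173 172
  175 172 174 176 178 174]]
scene [[307.7, 295.0, 21.0], [305.4, 310.4, 16.0]]
top []
```

```bash
python3 - <<'E'
from station import r;import numpy as np,pickle,cv2
from h import *
p=r.sense()["tcp_pos"];d=np.array([.0523,.9986,0])
r.servo_line(list(p+.006*d),speed=.02)
r.wait(.2);s=r.sense();print(s["clock"],s["contact_force"],s["tcp_pos"])
S={}
for n in("scene","top"):
    S[n]=r.snapshot(n);pickle.dump(S[n],open(n+"4.pkl","wb"))
# expected ring outlines (from commanded pose) drawn green beside plain crop
def f(n,x,y,k=10,w=40,h=30):
    im=cv2.resize(S[n]["frame"][y:y+h,x:x+w,::-1],(w*k,h*k),interpolation=cv2.INTER_CUBIC);im2=im.copy()
    for X,Y,col in((.607,.166,(0,255,0)),):
        for z in (.224,.124):
            P=[proj(S[n],[X+.008*np.cos(a),Y+.008*np.sin(a),z]) for a in np.linspace(0,6.28,40)]
            cv2.polylines(im2,[np.int32([((u-x+.5)*k,(v-y+.5)*k) for u,v in P])],True,col,1)
    return np.hstack([im,im2])
cv2.imwrite("pics/c4.png",np.vstack([f("scene",290,272),f("top",163,162)]))
E
```

```text
12.8167 [-0.18919942 -0.19186404 -3.5974169 ] [0.61108487 0.0715723  0.3960175 ]
```

View pics/c4.png

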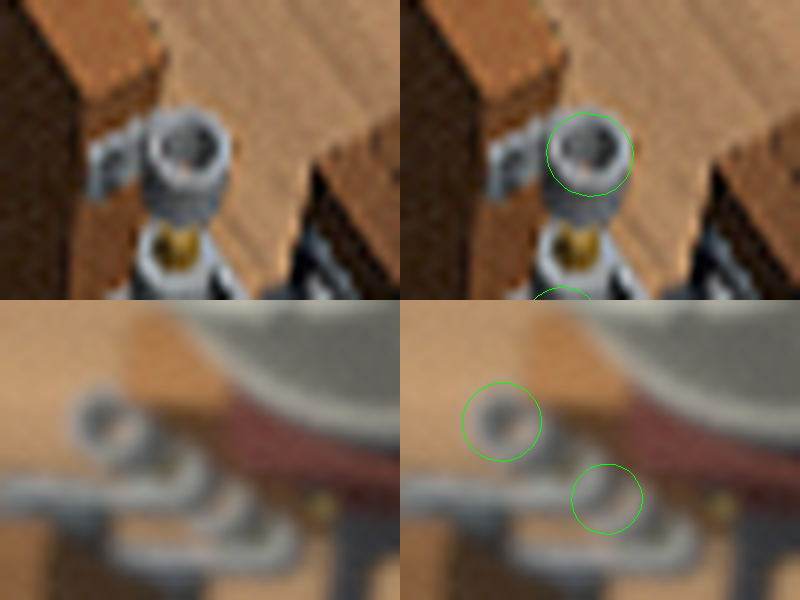

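Top view: the upper socket ring sits about 0.5 px right of the expected pin axis. Scene view: it is about 0.4 px left and 0.6 px above it. So I correct by roughly (+0.3,+1.2) mm and feel for the pins.

```bash
cat > feel.py <<'E'
from station import r;import numpy as np
def F(n=4):
    a=[]
    for _ in range(n): a.append(np.array(r.sense()["contact_force"])); r.wait(.01)
    return np.mean(a,0)
def down(xy,z0,z1,f0,step=.0005,lim=5,speed=.02):
    """step down until Fz rises by lim; returns z reached, force, contact flag"""
    z=z0
    while z>z1+1e-6:
        z=max(z-step,z1);r.servo_line([xy[0],xy[1],z],speed=speed);f=F()-f0
        if f[2]>lim or np.hypot(f[0],f[1])>8: return z,f,True
    return z,F()-f0,False
E
python3 - <<'E'
from feel import *
xy=np.array([.61135,.0728])
r.servo_line([*xy,.388],speed=.03);r.wait(.1);f0=F(8);print(f0)
z,f,c=down(xy,.388,.377,f0)
s=r.sense();print(z,f.round(2),c,s["tcp_pos"],s["torque"],s["clock"],s["opening"])
E
```

```text
[-0.02394311 -0.05671592 -2.97075343]
0.377 [ 0.08 -0.21 -0.08] False [0.61135199 0.07279732 0.37697829] [-0.0763791   0.03892141  0.02204903] 19.7667 0.018069507374060073
```

```bash
python3 - <<'E'
from feel import *
xy=np.array([.61135,.0728]);f0=np.array([-.02,-.06,-2.97])
z,f,c=down(xy,.377,.3645,f0,step=.002,lim=5);print(z,f.round(2),c,r.sense()["clock"])
if not c: z,f,c=down(xy,z,.360,f0,step=.0005,lim=4);print(z,f.round(2),c)
s=r.sense();print(s["tcp_pos"],s["torque"],s["clock"],s["opening"])
import pickle,cv2
S={}
for n in("scene","top"): S[n]=r.snapshot(n)
pickle.dump(S,open("s5.pkl","wb"))
f=lambda n,x,y:cv2.resize(S[n]["frame"][y:y+60,x:x+80,::-1],(400,300),interpolation=cv2.INTER_CUBIC)
cv2.imwrite("pics/c5.png",np.hstack([f("scene",265,265),f("top",150,155)]))
E
```

```text
0.3645 [-0.03  0.03 -0.15] False 21.7833
0.362 [-1.22 -0.98  5.79] True
[0.61129722 0.07275855 0.36278701] [0.08581606 0.41766177 0.06712509] 23.2 0.01767109572178906
```

View pics/c5.png

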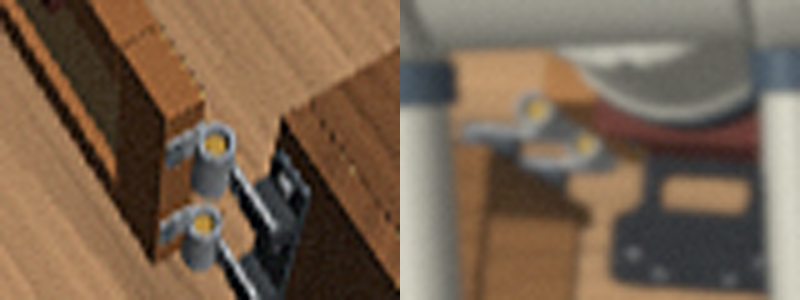

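Both pins show through both sockets, at about (215,145)/(205,222) on the left and (537,110)/(588,145) on the right. The contact height of 0.3628 matches home, so the door is seated. Next: release, lift and start the swing.

```bash
cat > swing.py <<'E'
from station import r;import numpy as np
H=np.array([.607,.1665]);RHO=.135;Z=.349
def pose(phi,gap,z=Z):
    a=np.radians(177-phi);x=np.array([np.cos(a),np.sin(a)]);y=np.array([-np.sin(a),np.cos(a)])
    p=H+x*(-.018-.0135-gap)+y*RHO
    return [p[0],p[1],z],[180,0,87-phi]
E
python3 - <<'E'
from swing import *;from feel import F;import pickle,cv2
p=r.sense()["tcp_pos"]
r.wait(.3);r.let_go();r.wait(.1)
r.servo_line([p[0],p[1],.445],speed=.12)
r.grab(5)
q,o=pose(0,.018,.445);r.servo_line(q,o,speed=.15)
q,o=pose(0,.018);r.servo_line(q,o,speed=.12);r.wait(.1)
f0=F(6);s=r.sense();print(s["clock"],s["tcp_pos"],s["opening"],f0)
S={n:r.snapshot(n) for n in("scene","top")}
f=lambda n:cv2.resize(S[n]["frame"][120:330,100:380,::-1],(400,300),interpolation=cv2.INTER_CUBIC)
cv2.imwrite("pics/c6.png",np.hstack([f("scene"),f("top")]))
for phi in range(0,91,15): print(phi,r.inverse_kinematics(*pose(phi,0)).round(0))
E
```

```text
28.675 [0.64946884 0.02906798 0.35038831] 0.0005867516993799013 [-0.12898847  0.22597193  0.5212035 ]
0 [-0. 10. 71. -0. 99.  3.]
15 [-1.  4. 77. -0. 99. 17.]
30 [ 0. -1. 83. -0. 98. 33.]
45 [ 2. -6. 87. -0. 99. 50.]
60 [ 5. -9. 90. -0. 99. 68.]
75 [  9. -12.  92.  -0.  99.  87.]
90 [ 13. -12.  93.  -0.  99. 106.]
```

View pics/c6.png

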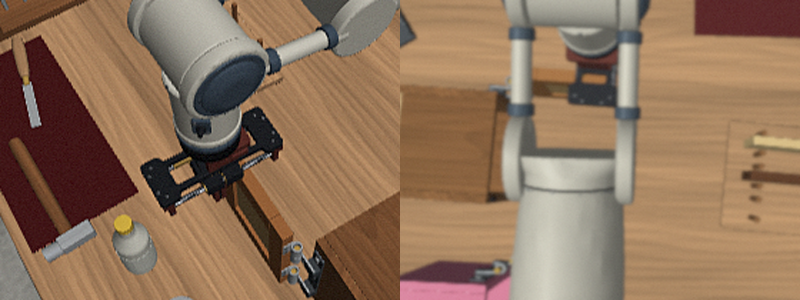

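The door stands seated and open, and the closed gripper is on its outer side near the free edge. Swinging it shut.

```bash
python3 - <<'E'
from swing import *;from feel import F;import cv2
f0=np.array([-.13,.23,.52])
q,o=pose(0,.002);r.servo_line(q,o,speed=.03)
fm=[]
for phi in range(6,79,6):
    q,o=pose(phi,0);r.servo_line(q,o,speed=.05);fm.append(round(float(np.linalg.norm((np.array(r.sense()["contact_force"])-f0)[:2])),1))
print(fm,r.sense()["clock"])
phi=78
while phi<95:
    phi+=1;q,o=pose(phi,0);r.servo_line(q,o,speed=.025);f=F(3)-f0
    if np.hypot(*f[:2])>4: break
print(phi,f,r.sense()["clock"])
r.wait(.3);q,o=pose(phi,.03);r.servo_line(q,o,speed=.04)
q,o=pose(phi,.06,.45);r.servo_line(q,o,speed=.12)
p=[.40,-.05,.5];r.servo_line(p,speed=.2)
S={n:r.snapshot(n) for n in("scene","top")};print(r.sense()["clock"])
f=lambda n:cv2.resize(S[n]["frame"][150:360,80:360,::-1],(400,300),interpolation=cv2.INTER_CUBIC)
f2=lambda n:cv2.resize(S[n]["frame"][90:390,100:500,::-1],(400,300))
cv2.imwrite("pics/c7.png",np.hstack([f2("scene"),f("top")]))
E
```

```text
[0.9, 1.1, 1.1, 1.3, 0.6, 1.1, 0.7, 0.9, 0.7, 0.7, 0.6, 1.4, 0.2] 35.2417
92 [ 0.03419922 -4.83660689  0.70544232] 39.0917
42.3667
```

View pics/c7.png

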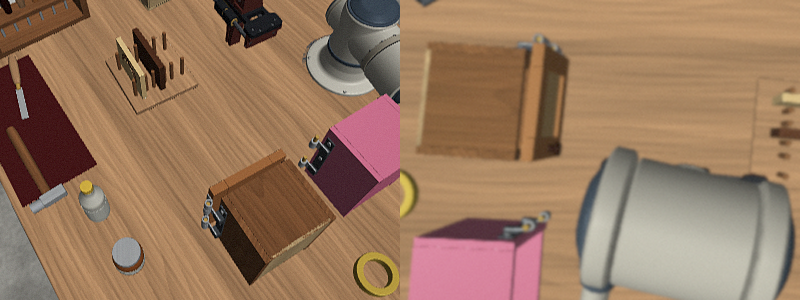

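The door lies against the cabinet front: roof and door are parallel at about (520,100) in the right half, and the boards and bottles are undisturbed. One numeric check of the gap at the free edge.

```bash
python3 - <<'E'
from station import r;from h import *
t=r.snapshot("top");x=np.array([.0523,.9986]);y=np.array([-.9986,.0523])
O=.2711*x-.4975*y
g=cv2.GaussianBlur(cv2.cvtColor(t["frame"],cv2.COLOR_RGB2HSV),(3,3),0)
# sample V along cabinet x at several cabinet y, z=.218 (door top plane)
for yy in (-.06,-.02,.02,.05,.065):
    row=[]
    for xx in np.arange(-.112,-.060,.003):
        w=O+xx*x+yy*y;u,v=proj(t,[w[0],w[1],.218]);row.append(int(cv2.getRectSubPix(g[:,:,2],(1,1),(float(u),float(v)))[0,0]))
    print(yy,row)
print([round(float(a),3) for a in np.arange(-.112,-.060,.003)],r.sense()["clock"])
E
```

```text
-0.06 [77, 76, 77, 78, 77, 78, 84, 113, 154, 173, 176, 177, 172, 140, 96, 80, 100, 126]
-0.02 [98, 90, 88, 87, 85, 81, 85, 114, 155, 175, 179, 179, 177, 168, 146, 119, 108, 123]
0.02 [101, 90, 89, 88, 86, 82, 82, 105, 149, 174, 180, 181, 180, 172, 153, 125, 110, 125]
0.05 [75, 76, 77, 77, 76, 76, 78, 92, 134, 168, 176, 179, 181, 174, 150, 124, 115, 129]
0.065 [68, 71, 75, 78, 78, 78, 78, 89, 129, 166, 178, 181, 181, 168, 126, 91, 100, 128]
[-0.112, -0.109, -0.106, -0.103, -0.1, -0.097, -0.094, -0.091, -0.088, -0.085, -0.082, -0.079, -0.076, -0.073, -0.07, -0.067, -0.064, -0.061] 42.4167
```

```bash
python3 -c "
from station import r
r.wait(.3);print(r.hand_in())"
```

```text
the job is handed in; nothing more can be done
None
```

The door is seated on both pins, released and swung shut against its buffers, the neighbouring items look undisturbed in the final picture, and the job was handed in at about 43 s; no verdict was returned.

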